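# Sort salvaged washing-machine parts into the colour trays

## Robot

A 6-joint arm with a two-finger parallel gripper is mounted at the origin on the work surface. World frame = base frame: x ahead of the robot, y to its left, z up, the work surface at z = 0. Lengths are in mm, angles in degrees, forces in N, time in s.
With the tool pointing down it reaches from about 300 to 850 mm from the base axis. Payload 4.2 kg.
Tool frame: the origin (TCP) lies at the very end of the fingers, on their centre line; the grasp point (between the pads) lies 19 mm behind it (env.grip_depth is the distance from the TCP to the grasp point, in mm); z points along the fingers, y is the line along which they close (so a half turn about z gives the same grasp; the last joint's range is limited). The gripper opens to 91 mm and grips with 3 to 60 N. Pads are 32 mm wide; open, the fingers measure 118 mm over their backs; the gripper's body (76 mm by 178 mm) begins 60 mm behind the grasp point.
Start: joints at [-71.276, 18.312, 89.639, -0, 72.044, -1.146], TCP at [195.441, -540.783, 213.976] pointing down, gripper open.
Joint ranges: [-177.97, 177.97], [-48.28, 115.42], [12.27, 149.76], [-77.06, 257.06], [2.81, 150.46], [-146.56, 146.56]. Speed limits (degrees/s): [147.25, 147.25, 180, 180, 180, 180].

## Interface

Orientations are given as [roll, pitch, yaw] about the fixed x, y, z axes, in that order (R = Rz(yaw) Ry(pitch) Rx(roll)).
In Python, from workcell import env, cams gives the robot as it stands.
- The arm moves only by the tool apply_moves, never from a script. Its argument "deltas" is a list of rows, each a list of 5 numbers: the shift along the tool's x, y, z in m, then the turn about the tool's z in rad, then the opening, from -1 (shut) to 1 (fully open), so that 0 is half open. In form: [[tx, ty, tz, roll, gripper], ...]. A call has 1 to 5 rows; each row is the pose to reach, as a shift and turn from the pose commanded when the call began, along the tool's axes at that moment; what a row does not reach only later rows make up. A row lasts 1/10 s, in which the tool goes at most 50 mm and 8.59 degrees, less where a joint would pass 70% of its speed; a pose out of reach is approached as far as the arm can. A call with a gripper value outside its range is refused whole. The fingers move at their own pace and stop on an object; "grip_force" is the grip in N (left out, the last holds). Time passes only in rows, so rows that repeat a pose let the fingers close. It gives the time, the measured TCP pose, the force, the opening and the grip force at its end, in the units of the state.
- env.state(): the state, without advancing time (a new reading comes with each control period).
- cams.grab_frame(name): name is "scene" or "top"; returns the picture (420x560x3 uint8, blue, green, red); there is no depth.
- cams.get_calibration(name): a dict with "mtx" (3x3 intrinsics, pixels), "eye" and "attitude" of the camera in the world. Camera axes: x right, y down, z forward; pixel columns grow to the right and rows downward; lengths in mm; the calibration is good to about 2 mm. A picture is of the moment at which its call begins. get_calibration takes no time and is no camera call.
- env.job_done(): hands the job in; it is judged then, once.
The state is a dict: "time_s": time; "qpos": joint angles; "qvel": joint speeds; "effort": joint torques, N m; "ee_pos": TCP position; "ee_rot": TCP orientation; "force": force on the tool from outside, world axes, zero at the start; "torque": the same for the moment, N m; "gripper_width": finger opening in mm; "gripper_force": force on a finger pad.
Only numpy, scipy, OpenCV 4.12 (cv2) and the standard library are available. Lean on these libraries where they do the work, as an engineer would, in place of code of your own. Each camera call takes 0.05 s, during which the arm holds its last target. There are 200 camera calls.

## Task

Sort the parts taken off the old washing-machine control board into the trays: both blue capacitors into the red tray, both orange relays into the green tray and the black finned heat sink into the yellow tray. Every part must end standing upright, as it stands now, flat on the floor of its tray, and let go. Leave the tweezers and the solder spool where they are.

Things in the scene. Friction and masses are not known exactly. Their poses are not given: they have to be found in the camera images.
- capacitor_a_mid (a point): point at the centre of a loose capacitor: an upright blue cylinder with a silver top, diameter 30 mm, 40 mm tall, so this point is 20 mm above its underside; z is its axis (up). It has no preferred yaw. About 40 g; its side is gripped 30 mm wide
- capacitor_b_mid (a point): point at the centre of a loose capacitor: an upright blue cylinder with a silver top, diameter 30 mm, 40 mm tall, so this point is 20 mm above its underside; z is its axis (up). It has no preferred yaw. About 40 g; its side is gripped 30 mm wide. Same kind as capacitor_a
- relay_a_mid (a point): point at the centre of a loose relay: an orange upright box with a black foot, 24 mm along its x, 32 mm along its y, 34 mm tall (z up), so this point is 17 mm above its underside. About 35 g; grip it across x (24 mm) or y (32 mm)
- relay_b_mid (a point): point at the centre of a loose relay: an orange upright box with a black foot, 24 mm along its x, 32 mm along its y, 34 mm tall (z up), so this point is 17 mm above its underside. About 35 g; grip it across x (24 mm) or y (32 mm). Same kind as relay_a
- heatsink_mid (a point): point at the centre of the loose heat sink: a matt black finned block, 26 mm along its x (along the fins), 40 mm along its y, 38 mm tall (z up), so this point is 19 mm above its underside. About 60 g; grip it across x (26 mm) or y (40 mm)
- red_tray: red plastic sorting tray, open above, fixed to the table, for capacitors: outside 100 mm along its x, 150 mm along its y, walls 16 mm high and 3 mm thick, floor 4 mm thick (inside 94 x 144 mm). Origin at the centre of its underside, on the table; z up
- green_tray: green plastic sorting tray, open above, fixed to the table, for relays: outside 100 mm along its x, 150 mm along its y, walls 16 mm high and 3 mm thick, floor 4 mm thick (inside 94 x 144 mm). Origin at the centre of its underside, on the table; z up
- yellow_tray: yellow plastic sorting tray, open above, fixed to the table, for the heat sink: outside 100 mm along its x, 150 mm along its y, walls 16 mm high and 3 mm thick, floor 4 mm thick (inside 94 x 144 mm). Origin at the centre of its underside, on the table; z up
- tweezers_mid (a point): point at the middle of the loose stainless steel tweezers, which lie flat on the table, about 135 mm long along x, 22 mm wide, 6 mm high; 3 mm above the table. A bystander: not to be moved
- spool_mid (a point): point at the centre of the loose spool of solder wire, standing on its flange: grey wire between white flanges, diameter 56 mm, 36 mm tall, 250 g; 18 mm above the table. A bystander: not to be moved
Not all that is in view belongs to the job. Leave any pink look-alike of the part that bears heatsink_mid alone.

How it is judged (in metres and radians):
At the end, for the whole second after the job is handed in: both capacitors lie within the walls of the red tray, both relays within those of the green tray and the heat sink within those of the yellow tray; each rests on its tray's floor (centre height within 4 mm of that), upright within 0.15 rad, at rest and released (x of capacitor_a_mid in the frame of red_tray between -0.047 and 0.047 m and y of capacitor_a_mid in the frame of red_tray between -0.072 and 0.072 m and z of capacitor_a_mid in the frame of red_tray between 0.02 and 0.028 m and angle between each of capacitor_a_mid, capacitor_b_mid, relay_a_mid, relay_b_mid, heatsink_mid's own z axis and vertical below 0.15 rad and linear speed of each of capacitor_a, capacitor_b, relay_a, relay_b, heatsink below 0.02 m/s and angular speed of each of capacitor_a, capacitor_b, relay_a, relay_b, heatsink below 0.3 rad/s and contact force between each of capacitor_a, capacitor_b, relay_a, relay_b, heatsink and the fingers below 0.05 N and x of capacitor_b_mid in the frame of red_tray between -0.047 and 0.047 m and y of capacitor_b_mid in the frame of red_tray between -0.072 and 0.072 m and z of capacitor_b_mid in the frame of red_tray between 0.02 and 0.028 m and x of relay_a_mid in the frame of green_tray between -0.047 and 0.047 m and y of relay_a_mid in the frame of green_tray between -0.072 and 0.072 m and z of relay_a_mid in the frame of green_tray between 0.017 and 0.025 m and x of relay_b_mid in the frame of green_tray between -0.047 and 0.047 m and y of relay_b_mid in the frame of green_tray between -0.072 and 0.072 m and z of relay_b_mid in the frame of green_tray between 0.017 and 0.025 m and x of heatsink_mid in the frame of yellow_tray between -0.047 and 0.047 m and y of heatsink_mid in the frame of yellow_tray between -0.072 and 0.072 m and z of heatsink_mid in the frame of yellow_tray between 0.019 and 0.027 m); the robot touches nothing.
It fails at once if the tweezers are moved more than 30 mm (distance of tweezers_mid from where it was at the start of the episode above 0.03 m).
It fails at once if the solder spool is moved more than 30 mm (distance of spool_mid from where it was at the start of the episode above 0.03 m).
It also fails if it takes over 128 s, if anything falls off the work surface, if the arm or the gripper's body presses on something with over 40 N, if the wrist force passes 120 N, or if a joint passes its speed limit or range.

## Working session

There is one attempt and no reset: what is moved stays moved. The work goes in short steps, Python scripts to look and compute and a tool call to move; the robot and the scene stay as the last step left them, time stands still between calls to the robot, and variables do not carry over. Pictures are saved under pics/ and viewed, at most 14 in all, crops included, and the job is handed in when it is done.

Besides the shell and the picture viewer there is one more tool, called after "Emit:" by a JSON object that holds its "name" and its "arguments", one argument or row to a line. apply_moves: Moves the arm, as the interface text tells. Its arguments: {"type":"object","properties":{"deltas":{"type":"array"},"grip_force":{"type":"number"}},"required":["deltas"]}

```bash
mkdir -p pics; ls; python3 - <<'E'
from workcell import env,cams
import cv2
for n in("top","scene"):
    cv2.imwrite(f"pics/{n}0.png",cv2.resize(cams.grab_frame(n),(800,600),interpolation=cv2.INTER_CUBIC)); print(n,cams.get_calibration(n))
print(env.state())
E
```

```text
pics
top {'mtx': array([[517.50648873,   0.        , 276.52081435],
       [  0.        , 517.50648873, 211.10392709],
       [  0.        ,   0.        ,   1.        ]]), 'eye': array([ 274.94619367,  -17.81379321, 1224.37997357]), 'attitude': array([-169.47267665,    1.60483362,  -89.9059611 ])}
scene {'mtx': array([[395.61606597,   0.        , 276.81211599],
       [  0.        , 395.61606597, 209.50733964],
       [  0.        ,   0.        ,   1.        ]]), 'eye': array([ 913.01386242, -591.39021605,  723.81773803]), 'attitude': array([-133.15356563,   -1.04043489,   38.51018009])}
{'time_s': 0.1, 'qpos': array([-7.12765851e+01,  1.83476364e+01,  8.96989778e+01, -6.54311387e-04,
        7.20441052e+01, -1.14796448e+00]), 'qvel': array([ 0.06483551, -0.19304265, -0.16605455, -0.03457168,  0.04731325,
       -0.03309901]), 'effort': array([-1.78939565e-03, -4.13334310e+01, -2.32506162e+01,  7.27951527e-02,
        4.21688729e-02, -4.80732672e-05]), 'ee_pos': array([ 195.28169564, -540.34530517,  213.21075177]), 'ee_rot': array([-1.79909286e+02, -1.19551003e-03,  1.98715806e+01]), 'force': array([-0.45107563, -0.38145539,  0.12943214]), 'torque': array([ 0.03290026, -0.00451674, -0.03064671]), 'gripper_force': 0.0, 'gripper_width': 91.22806606856416}
```

View pics/top0.png

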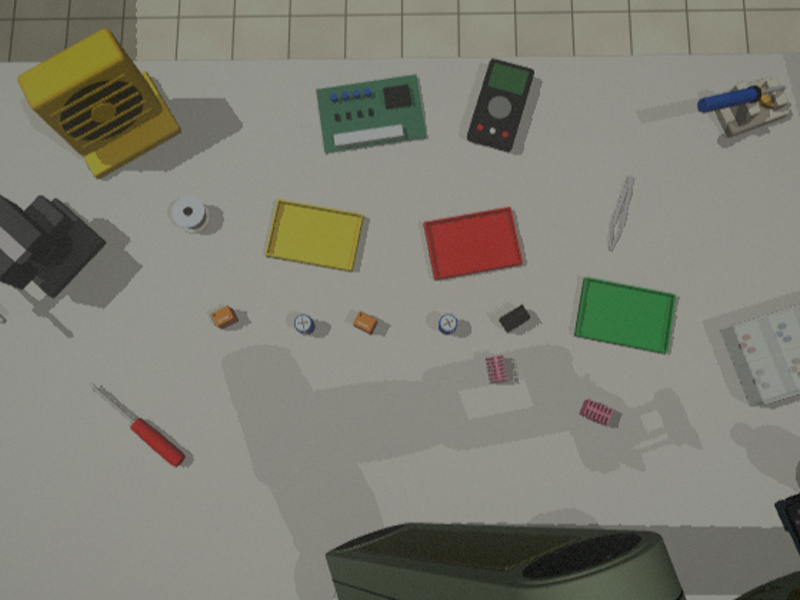

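View pics/scene0.png

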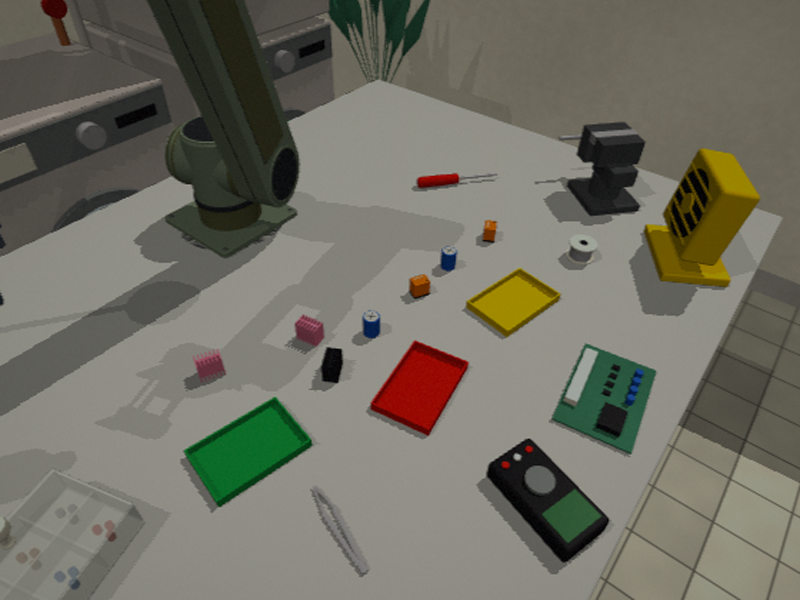

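The top view shows the part row (800-px picture): relay (223,317), capacitor (304,323), relay (365,322), capacitor (448,323), heat sink (514,318). The trays are yellow (314,236), red (473,243) and green (625,315), with the spool at (188,213) and the tweezers at (620,213). Enlarging the row next.

```bash
cat > h.py <<'E'
import numpy as np,cv2
from scipy.spatial.transform import Rotation as R
from workcell import env,cams
def cal(n):
    c=cams.get_calibration(n); return c['mtx'],c['eye'],R.from_euler('xyz',c['attitude'],degrees=True).as_matrix()
def back(n,uv,z):
    K,e,A=cal(n); uv=np.atleast_2d(np.asarray(uv,float))
    d=(A@np.linalg.inv(K)@np.c_[uv,np.ones(len(uv))].T).T
    return (e+d*((z-e[2])/d[:,2])[:,None])[:,:2]
def proj(n,P):
    K,e,A=cal(n); p=(K@A.T@(np.atleast_2d(P)-e).T).T
    return p[:,:2]/p[:,2:]
E
python3 - <<'E'
from h import *
im=cams.grab_frame("top");cv2.imwrite("pics/raw.png",im)
def crop(c,r): return cv2.resize(im[r:r+40,c:c+50],(400,320),interpolation=cv2.INTER_CUBIC)
a=np.hstack([crop(135,200),crop(230,205)]);b=np.hstack([crop(335,200),crop(190,205)])
cv2.imwrite("pics/c1.png",np.vstack([a,b])[:600])
print(back("top",proj("top",[[400,100,30]]),30))
hsv=cv2.cvtColor(im,cv2.COLOR_BGR2HSV)
for nm,lo,hi,z in [("red",(0,150,60),(4,255,255),16),("green",(55,120,50),(75,255,255),16),("yellow",(24,120,60),(32,255,255),16),("blue",(100,120,40),(125,255,255),20),("orange",(6,120,60),(20,255,255),34)]:
    m=cv2.inRange(hsv,lo,hi); n,l,s,c=cv2.connectedComponentsWithStats(m)
    for i in range(1,n):
        if s[i,4]>25:
            pts=np.argwhere(l==i)[:,::-1]; (w,rr,an)=cv2.minAreaRect(back("top",pts,z).astype(np.float32))
            print(nm,s[i,4],c[i].round(1),"rect",np.round(w,1),np.round(rr,1),round(an,1), "cent",back("top",pts,z).mean(0).round(1))
E
```

```text
[[400. 100.]]
red 2367 [330.9 170.4] rect [ 600.4 -113.1] [ 99.6 149.5] 10.3 cent [ 598.7 -114.1]
red 380 [109.5 309.6] rect [270.1 403. ] [98.  22.5] 51.0 cent [269.1 402.9]
green 2511 [438.1 221.1] rect [ 476.4 -361.9] [150.   98.8] 78.3 cent [ 474.5 -362.9]
yellow 1871 [48.6 47.3] rect [920.3 594.2] [ 93.5 189. ] 31.5 cent [928.  600.3]
yellow 72 [103.6  58.4] rect [891.7 460.3] [48.6 25.2] 30.1 cent [895.4 456.3]
yellow 52 [71.3 74.3] rect [854.6 535.9] [23.7 34.7] 31.8 cent [853.3 536.2]
yellow 26 [72.8 81.4] rect [833.8 530.8] [11.  33.4] 31.0 cent [834.1 531. ]
yellow 180 [ 66.4 113.4] rect [748.3 540.7] [57.1 35.8] 50.5 cent [749.1 540.6]
yellow 2368 [220.8 164.6] rect [615.9 154.8] [150.9 100.6] 79.3 cent [614.7 151.8]
blue 368 [509.1  69.3] rect [ 852.2 -555.5] [ 24.4 104.7] 12.7 cent [ 851.9 -555.8]
orange 123 [155.7 220.7] rect [473.3 299.4] [26.3 32.1] 28.5 cent [474.3 299.7]
orange 126 [255.1 224.9] rect [462.8  65.9] [32.7 24.1] 63.1 cent [463.6  65.9]
```

View pics/c1.png

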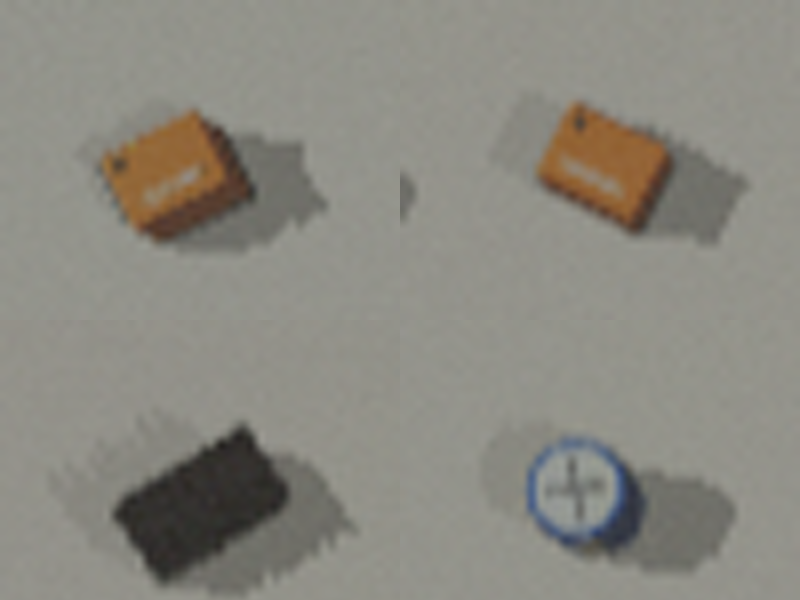

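Crop shows clear tops for relay A, relay B, the heat sink and one capacitor. I'll fit projected model silhouettes to the masks to get accurate poses.

```bash
cat > fit.py <<'E'
from h import *
from scipy.optimize import minimize
im=cv2.imread("pics/raw.png"); hsv=cv2.cvtColor(im,cv2.COLOR_BGR2HSV)
S=8
def fit(nm,cpx,lo,hi,shape,x0):
    c,r=int(cpx[0])-16,int(cpx[1])-16
    big=cv2.resize(im[r:r+32,c:c+32],None,fx=S,fy=S,interpolation=cv2.INTER_CUBIC)
    m=cv2.inRange(cv2.cvtColor(big,cv2.COLOR_BGR2HSV),lo,hi)
    n,l,s,_=cv2.connectedComponentsWithStats(m); i=1+np.argmax(s[1:,4])
    pts=np.argwhere(l==i)[:,::-1].astype(np.int32)
    m=cv2.fillConvexPoly(np.zeros_like(m),cv2.convexHull(pts),1)
    def poly(p):
        if len(shape)==2:
            t=np.linspace(0,2*np.pi,40); b=np.c_[np.cos(t),np.sin(t)]*shape[0]/2; h=shape[1]
        else:
            a=np.array([[1,1],[1,-1],[-1,-1],[-1,1]])*np.array(shape[:2])/2; h=shape[2]; y=np.radians(p[2])
            b=a@np.array([[np.cos(y),np.sin(y)],[-np.sin(y),np.cos(y)]])
        b=b+p[:2]; P=np.vstack([np.c_[b,0*b[:,0]+z] for z in (0,h)])
        uv=(proj("top",P)-[c,r]+.5)*S-.5
        return cv2.convexHull(np.round(uv*16).astype(np.int32))
    def cost(p):
        q=cv2.fillConvexPoly(np.zeros_like(m),poly(p),1,shift=4)
        return 1-(q&m).sum()/(q|m).sum()
    best=min((minimize(cost,x0+[y] if len(shape)==3 else x0,method="Nelder-Mead",options=dict(initial_simplex=None)) for y in ((-60,-30,5,30,60) if len(shape)==3 else (0,))),key=lambda o:o.fun)
    cv2.polylines(big,[poly(best.x)//16],True,(0,255,0),1)
    print(nm,best.x.round(1),"1-IoU",round(best.fun,3)); return big
if __name__=="__main__":
    sc=1/1.4286; o=[]
    B=((100,110,30),(130,255,255)); Or=((4,100,30),(22,255,255)); K=((0,0,0),(180,255,72))
    for nm,px,(lo,hi),sh in [("relayA",(223,317),Or,(24,32,34)),("capA",(304,323),B,(30,40)),("relayB",(365,322),Or,(24,32,34)),("capB",(448,323),B,(30,40)),("heat",(514,318),K,(26,40,38))]:
        px=np.array(px)*sc; o.append(fit(nm,px,lo,hi,sh,list(back("top",px,20)[0])))
    o.append(o[0]*0); cv2.imwrite("pics/fit.png",np.vstack([np.hstack(o[:3]),np.hstack(o[3:])]))
    print("spool",back("top",[np.array((188,213))*sc],36))
E
python3 fit.py
```

```text
relayA [474.9 302.4  35.1] 1-IoU 0.126
capA [461.4 140.7] 1-IoU 0.969
relayB [465.7  66.7 -29.9] 1-IoU 0.109
capB [450.2 -66.8] 1-IoU 0.962
heat [ 470.5 -179.5   33.4] 1-IoU 0.061
spool [[649.02321405 365.42064106]]
```

View pics/fit.png

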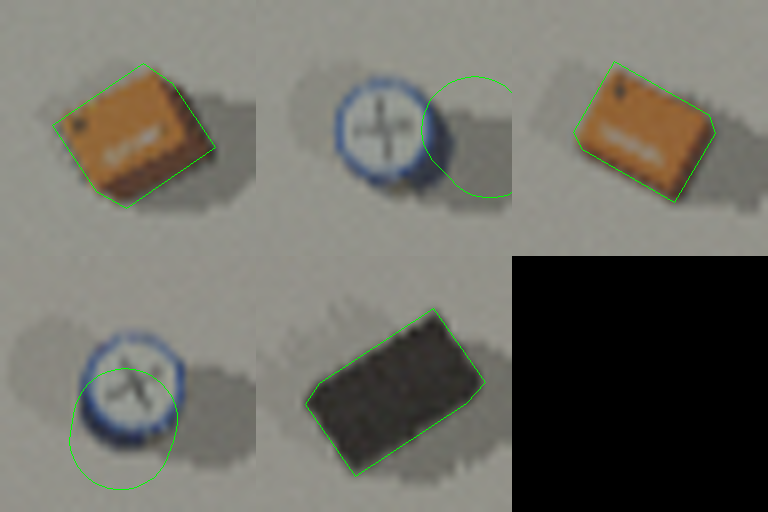

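```bash
cat > plan.py <<'E'
from h import *
def plan(wps,start=None):
    """print tool-frame deltas (m, rad) between successive (x,y,z,yaw) poses, tool pointing down"""
    if start is None:
        s=env.state(); start=[*s['ee_pos'],s['ee_rot'][2]]
    p=np.array(start,float)
    for w in wps:
        w=np.array(w,float); y=np.radians(p[3]); d=w-p
        tx=d[0]*np.cos(y)+d[1]*np.sin(y); ty=d[0]*np.sin(y)-d[1]*np.cos(y)
        print(w,"->",[round(tx/1e3,3),round(ty/1e3,3),round(-d[2]/1e3,3),round(-np.radians(d[3]),3)]); p=w
E
python3 - <<'E'
from plan import *
print(back("top",[[211.8,225.5],[313.2,225.4]],40).round(1))
H=(470.5,-179.5);Y=(616,155)
plan([(320,-370,180,60),(430,-240,120,95),(*H,100,123),(*H,9,123),(*H,130,123),(540,0,130,100),(*Y,130,90),(*Y,14,90),(*Y,120,90)],[195.4,-540.8,214,19.9])
E
```

```text
[[461.6 166.2]
 [461.2 -69.2]]
[ 320. -370.  180.   60.] -> [np.float64(0.175), np.float64(-0.118), np.float64(0.034), np.float64(-0.7)]
[ 430. -240.  120.   95.] -> [np.float64(0.168), np.float64(0.03), np.float64(0.06), np.float64(-0.611)]
[ 470.5 -179.5  100.   123. ] -> [np.float64(0.057), np.float64(0.046), np.float64(0.02), np.float64(-0.489)]
[ 470.5 -179.5    9.   123. ] -> [np.float64(0.0), np.float64(0.0), np.float64(0.091), np.float64(-0.0)]
[ 470.5 -179.5  130.   123. ] -> [np.float64(0.0), np.float64(0.0), np.float64(-0.121), np.float64(-0.0)]
[540.   0. 130. 100.] -> [np.float64(0.113), np.float64(0.156), np.float64(-0.0), np.float64(0.401)]
[616. 155. 130.  90.] -> [np.float64(0.139), np.float64(0.102), np.float64(-0.0), np.float64(0.175)]
[616. 155.  14.  90.] -> [np.float64(0.0), np.float64(0.0), np.float64(0.116), np.float64(-0.0)]
[616. 155. 120.  90.] -> [np.float64(0.0), np.float64(0.0), np.float64(-0.106), np.float64(-0.0)]
```

Emit:
{"name": "apply_moves", "arguments": {
  "deltas": [
    [0.175,-0.118,0.034,-0.7,0.4],
    [0.175,-0.118,0.034,-0.7,0.4],
    [0.175,-0.118,0.034,-0.7,0.4],
    [0.175,-0.118,0.034,-0.7,0.4],
    [0.175,-0.118,0.034,-0.7,0.4]
  ],
  "grip_force": 15
}}

```text
time_s: 0.65
ee_pos: [321.1, -366.1, 178.9]
ee_rot: [-179.9, -0.1, 60.5]
force: [0.0, -0.7, 0.3]
gripper_width: 64.0
gripper_force: 0.0
```

Emit:
{"name": "apply_moves", "arguments": {
  "deltas": [
    [0.168,0.03,0.06,-0.611,0.4],
    [0.168,0.03,0.06,-0.611,0.4],
    [0.168,0.03,0.06,-0.611,0.4],
    [0.168,0.03,0.06,-0.611,0.4],
    [0.168,0.03,0.06,-0.611,0.4]
  ]
}}

```text
time_s: 1.15
ee_pos: [430.7, -236.9, 118.3]
ee_rot: [-179.9, -0.1, 95.3]
force: [0.3, -0.5, 0.3]
gripper_width: 63.9
gripper_force: 0.0
```

Emit:
{"name": "apply_moves", "arguments": {
  "deltas": [
    [0.057,0.046,0.02,-0.489,0.4],
    [0.057,0.046,0.02,-0.489,0.4],
    [0.057,0.046,0.02,-0.489,0.4],
    [0.057,0.046,0.02,-0.489,0.4],
    [0.057,0.046,0.02,-0.489,0.4]
  ]
}}

```text
time_s: 1.65
ee_pos: [470.6, -179.7, 100.1]
ee_rot: [-180.0, 0.0, 122.9]
force: [-0.6, 0.9, -0.7]
gripper_width: 63.7
gripper_force: 0.0
```

Emit:
{"name": "apply_moves", "arguments": {
  "deltas": [
    [0,0,0.03,0,0.4],
    [0,0,0.06,0,0.4],
    [0,0,0.08,0,0.4],
    [0,0,0.093,0,0.4],
    [0,0,0.093,0,0.4]
  ]
}}

```text
time_s: 2.15
ee_pos: [469.3, -179.4, 5.6]
ee_rot: [-179.9, -0.2, 122.9]
force: [-0.1, 0.6, -0.1]
gripper_width: 64.0
gripper_force: 0.0
```

Emit:
{"name": "apply_moves", "arguments": {
  "deltas": [
    [0,0,0,0,-0.6],
    [0,0,0,0,-0.6],
    [0,0,0,0,-0.6],
    [0,0,0,0,-0.6],
    [0,0,0,0,-0.6]
  ]
}}

```text
time_s: 2.65
ee_pos: [471.0, -179.2, 7.4]
ee_rot: [180.0, 0.0, 123.0]
force: [0.3, -0.8, 0.0]
gripper_width: 26.6
gripper_force: 0.2
```

Emit:
{"name": "apply_moves", "arguments": {
  "deltas": [
    [0,0,0,0,-0.7],
    [0,0,-0.02,0,-0.7],
    [0,0,-0.05,0,-0.7],
    [0,0,-0.09,0,-0.7],
    [0,0,-0.123,0,-0.7]
  ]
}}

```text
time_s: 3.15
ee_pos: [470.9, -179.0, 131.6]
ee_rot: [180.0, 0.0, 123.0]
force: [0.8, -0.5, -1.2]
gripper_width: 26.2
gripper_force: 15.0
```

Emit:
{"name": "apply_moves", "arguments": {
  "deltas": [
    [0.113,0.156,0,0.4,-0.7],
    [0.113,0.156,0,0.4,-0.7],
    [0.113,0.156,0,0.4,-0.7],
    [0.113,0.156,0,0.4,-0.7],
    [0.113,0.156,0,0.4,-0.7]
  ]
}}

```text
time_s: 3.65
ee_pos: [541.6, 5.1, 129.9]
ee_rot: [179.9, -0.1, 100.4]
force: [0.4, -0.6, 0.2]
gripper_width: 25.6
gripper_force: 15.0
```

Emit:
{"name": "apply_moves", "arguments": {
  "deltas": [
    [0.139,0.102,0,0.175,-0.7],
    [0.139,0.102,0,0.175,-0.7],
    [0.139,0.102,0,0.175,-0.7],
    [0.139,0.102,0,0.175,-0.7],
    [0.139,0.102,0,0.175,-0.7]
  ]
}}

```text
time_s: 4.15
ee_pos: [617.2, 158.0, 129.2]
ee_rot: [180.0, -0.0, 90.3]
force: [-0.3, -0.1, -0.6]
gripper_width: 25.8
gripper_force: 15.0
```

Emit:
{"name": "apply_moves", "arguments": {
  "deltas": [
    [0,0,0.04,0,-0.7],
    [0,0,0.08,0,-0.7],
    [0,0,0.105,0,-0.7],
    [0,0,0.115,0,-0.7],
    [0,0,0.118,0,-0.7]
  ]
}}

```text
time_s: 4.65
ee_pos: [615.5, 154.1, 11.3]
ee_rot: [-179.9, 0.0, 90.0]
force: [0.3, 0.1, -0.4]
gripper_width: 25.4
gripper_force: 15.0
```

Emit:
{"name": "apply_moves", "arguments": {
  "deltas": [
    [0,0,0,0,-0.7],
    [0,0,0,0,0.1],
    [0,0,0,0,0.1],
    [0,0,0,0,0.1],
    [0,0,0,0,0.1]
  ]
}}

```text
time_s: 5.15
ee_pos: [616.5, 155.4, 12.5]
ee_rot: [179.9, -0.0, 90.1]
force: [0.7, -0.3, 0.7]
gripper_width: 50.0
gripper_force: 0.0
```

Emit:
{"name": "apply_moves", "arguments": {
  "deltas": [
    [0,0,-0.01,0,0.1],
    [0,0,-0.03,0,0.1],
    [0,0,-0.06,0,0.1],
    [0,0,-0.09,0,0.1],
    [0,0,-0.108,0,0.1]
  ]
}}

```text
time_s: 5.65
ee_pos: [617.3, 155.7, 123.4]
ee_rot: [179.8, -0.1, 90.1]
force: [-0.1, -0.1, -0.1]
gripper_width: 50.0
gripper_force: 0.0
```

```bash
python3 - <<'E'
from plan import *
t=lambda c,a,y:(c[0]-y*np.sin(np.radians(a)),c[1]+y*np.cos(np.radians(a)))
A=(474.2,301.3);G=(476.4,-361.9);ga=-11.7
B=(465,66.5);C1=(461.6,166.2);C2=(461.2,-69.2);Rd=(600.4,-113.1)
g1=t(G,ga,-32);g2=t(G,ga,32);r1=t(Rd,10.3,35);r2=t(Rd,10.3,-35);print(g1,g2,r1,r2)
plan([(*A,120,120),(*A,6,120),(*A,130,120),(480,70,130,100),(480,-165,130,90),(*g1,130,80),(*g1,11,80),(*g1,120,80)],[616,155,120,90]);print()
plan([(475,-140,120,75),(*B,120,62),(*B,6,62),(*B,130,62),(480,-120,130,70),(*g2,130,80),(*g2,11,80),(*g2,120,80)],[*g1,120,80]);print()
plan([(*C2,120,100),(*C2,6,100),(*C2,130,100),(*r2,130,100),(*r2,11,100),(*r2,120,100)],[*g2,120,80]);print()
plan([(530,20,120,100),(*C1,120,100),(*C1,6,100),(*C1,130,100),(530,20,130,100),(*r1,130,100),(*r1,11,100),(*r1,120,100)],[*r2,120,100])
E
```

```text
(np.float64(469.91080654859155), np.float64(-393.23512993989647)) (np.float64(482.8891934514084), np.float64(-330.5648700601035)) (np.float64(594.1419224709277), np.float64(-78.66402367232604)) (np.float64(606.6580775290722), np.float64(-147.53597632767395))
[474.2 301.3 120.  120. ] -> [np.float64(0.146), np.float64(-0.142), np.float64(-0.0), np.float64(-0.524)]
[474.2 301.3   6.  120. ] -> [np.float64(0.0), np.float64(0.0), np.float64(0.114), np.float64(-0.0)]
[474.2 301.3 130.  120. ] -> [np.float64(0.0), np.float64(0.0), np.float64(-0.124), np.float64(-0.0)]
[480.  70. 130. 100.] -> [np.float64(-0.203), np.float64(-0.111), np.float64(-0.0), np.float64(0.349)]
[ 480. -165.  130.   90.] -> [np.float64(-0.231), np.float64(-0.041), np.float64(-0.0), np.float64(0.175)]
[ 469.91080655 -393.23512994  130.           80.        ] -> [np.float64(-0.228), np.float64(-0.01), np.float64(-0.0), np.float64(0.175)]
[ 469.91080655 -393.23512994   11.           80.        ] -> [np.float64(0.0), np.float64(0.0), np.float64(0.119), np.float64(-0.0)]
[ 469.91080655 -393.23512994  120.           80.  
[... 1927 characters left out ...]
.0)]
[461.6 166.2   6.  100. ] -> [np.float64(0.0), np.float64(0.0), np.float64(0.114), np.float64(-0.0)]
[461.6 166.2 130.  100. ] -> [np.float64(0.0), np.float64(0.0), np.float64(-0.124), np.float64(-0.0)]
[530.  20. 130. 100.] -> [np.float64(-0.156), np.float64(0.042), np.float64(-0.0), np.float64(-0.0)]
[594.14192247 -78.66402367 130.         100.        ] -> [np.float64(-0.108), np.float64(0.046), np.float64(-0.0), np.float64(-0.0)]
[594.14192247 -78.66402367  11.         100.        ] -> [np.float64(0.0), np.float64(0.0), np.float64(0.119), np.float64(-0.0)]
[594.14192247 -78.66402367 120.         100.        ] -> [np.float64(0.0), np.float64(0.0), np.float64(-0.109), np.float64(-0.0)]
```

Emit:
{"name": "apply_moves", "arguments": {
  "deltas": [
    [0.146,-0.142,0,-0.524,0.3],
    [0.146,-0.142,0,-0.524,0.3],
    [0.146,-0.142,0,-0.524,0.3],
    [0.146,-0.142,0,-0.524,0.3],
    [0.146,-0.142,0,-0.524,0.3]
  ]
}}

```text
time_s: 6.15
ee_pos: [470.2, 304.4, 120.8]
ee_rot: [-180.0, -0.1, 120.4]
force: [1.0, -1.5, 0.2]
gripper_width: 59.5
gripper_force: 0.0
```

```bash
python3 - <<'E'
from h import *
im=cams.grab_frame("top");im2=cams.grab_frame("scene")
f=lambda a:cv2.resize(a,(800,300),interpolation=cv2.INTER_CUBIC)
cv2.imwrite("pics/k1.png",np.vstack([f(im[130:240,100:380]),f(im2[130:260,250:530])]))
E
```

```text
(no output)
```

View pics/k1.png

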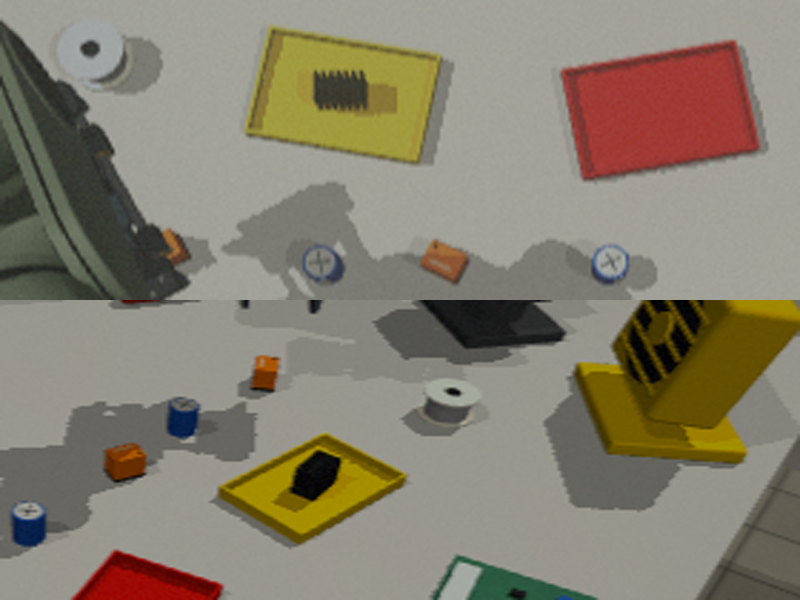

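The heat sink stands upright in the middle of the yellow tray (top crop (340,90), scene crop (316,475)); everything else is where it was. Now relay A.

Emit:
{"name": "apply_moves", "arguments": {
  "deltas": [
    [0,0,0.04,0,0.3],
    [0,0,0.08,0,0.3],
    [0,0,0.1,0,0.3],
    [0,0,0.114,0,0.3],
    [0,0,0.114,0,0.3]
  ]
}}

```text
time_s: 6.75
ee_pos: [474.1, 299.3, 4.1]
ee_rot: [-179.8, 0.0, 120.0]
force: [-1.2, -0.4, -0.3]
gripper_width: 59.0
gripper_force: 0.0
```

Emit:
{"name": "apply_moves", "arguments": {
  "deltas": [
    [0,0,0,0,-0.7],
    [0,0,0,0,-0.7],
    [0,0,0,0,-0.7],
    [0,0,0,0,-0.7],
    [0,0,0,0,-0.7]
  ]
}}

```text
time_s: 7.25
ee_pos: [474.3, 301.3, 6.5]
ee_rot: [179.9, 0.0, 120.1]
force: [-0.0, 0.1, 2.3]
gripper_width: 24.0
gripper_force: 15.0
```

Emit:
{"name": "apply_moves", "arguments": {
  "deltas": [
    [0,0,0,0,-0.7],
    [0,0,-0.02,0,-0.7],
    [0,0,-0.06,0,-0.7],
    [0,0,-0.1,0,-0.7],
    [0,0,-0.124,0,-0.7]
  ]
}}

```text
time_s: 7.75
ee_pos: [474.9, 301.9, 132.9]
ee_rot: [179.8, -0.0, 120.1]
force: [0.1, -0.1, -0.2]
gripper_width: 24.2
gripper_force: 15.0
```

Emit:
{"name": "apply_moves", "arguments": {
  "deltas": [
    [-0.203,-0.111,0,0.349,-0.7],
    [-0.203,-0.111,0,0.349,-0.7],
    [-0.203,-0.111,0,0.349,-0.7],
    [-0.203,-0.111,0,0.349,-0.7],
    [-0.203,-0.111,0,0.349,-0.7]
  ]
}}

```text
time_s: 8.25
ee_pos: [479.0, 67.2, 129.9]
ee_rot: [-180.0, 0.0, 100.0]
force: [0.3, 0.3, 0.3]
gripper_width: 24.2
gripper_force: 15.0
```

Emit:
{"name": "apply_moves", "arguments": {
  "deltas": [
    [-0.231,-0.041,0,0.175,-0.7],
    [-0.231,-0.041,0,0.175,-0.7],
    [-0.231,-0.041,0,0.175,-0.7],
    [-0.231,-0.041,0,0.175,-0.7],
    [-0.231,-0.041,0,0.175,-0.7]
  ]
}}

```text
time_s: 8.75
ee_pos: [479.4, -167.5, 130.0]
ee_rot: [180.0, 0.0, 90.0]
force: [0.7, -0.2, -0.8]
gripper_width: 24.4
gripper_force: 15.0
```

Emit:
{"name": "apply_moves", "arguments": {
  "deltas": [
    [-0.228,-0.01,0,0.175,-0.7],
    [-0.228,-0.01,0,0.175,-0.7],
    [-0.228,-0.01,0,0.175,-0.7],
    [-0.228,-0.01,0,0.175,-0.7],
    [-0.228,-0.01,0,0.175,-0.7]
  ]
}}

```text
time_s: 9.25
ee_pos: [469.5, -396.4, 129.7]
ee_rot: [180.0, 0.1, 79.9]
force: [0.4, 0.6, -0.7]
gripper_width: 24.0
gripper_force: 15.0
```

Emit:
{"name": "apply_moves", "arguments": {
  "deltas": [
    [0,0,0,0,-0.7],
    [0,0,0.04,0,-0.7],
    [0,0,0.08,0,-0.7],
    [0,0,0.105,0,-0.7],
    [0,0,0.105,0,-0.7]
  ]
}}

```text
time_s: 9.75
ee_pos: [467.6, -389.5, 21.2]
ee_rot: [-179.5, -0.3, 80.1]
force: [-0.1, 0.9, -0.7]
gripper_width: 23.9
gripper_force: 15.0
```

Emit:
{"name": "apply_moves", "arguments": {
  "deltas": [
    [0,0,0.007,0,-0.7],
    [0,0,0.014,0,-0.7],
    [0,0,0.014,0,-0.7],
    [0,0,0.014,0,-0.7],
    [0,0,0.014,0,0.1]
  ]
}}

```text
time_s: 10.25
ee_pos: [470.5, -393.1, 11.9]
ee_rot: [179.9, 0.1, 80.0]
force: [0.0, -0.8, -0.4]
gripper_width: 29.7
gripper_force: 0.0
```

Emit:
{"name": "apply_moves", "arguments": {
  "deltas": [
    [0,0,0,0,0.1],
    [0,0,0,0,0.1],
    [0,0,0,0,0.1],
    [0,0,-0.005,0,0.1],
    [0,0,-0.015,0,0.1]
  ]
}}

```text
time_s: 10.75
ee_pos: [469.6, -392.3, 25.8]
ee_rot: [-179.9, -0.0, 80.0]
force: [0.3, -0.3, 0.1]
gripper_width: 49.9
gripper_force: 0.0
```

Emit:
{"name": "apply_moves", "arguments": {
  "deltas": [
    [0,0,-0.02,0,0.1],
    [0,0,-0.05,0,0.1],
    [0,0,-0.08,0,0.1],
    [0,0,-0.094,0,0.1],
    [0,0,-0.094,0,0.1]
  ]
}}

```text
time_s: 11.25
ee_pos: [471.5, -393.9, 123.5]
ee_rot: [179.7, 0.2, 80.0]
force: [0.5, -0.1, 0.1]
gripper_width: 49.9
gripper_force: 0.0
```

Emit:
{"name": "apply_moves", "arguments": {
  "deltas": [
    [0.25,-0.039,0,0.087,0.3],
    [0.25,-0.039,0,0.087,0.3],
    [0.25,-0.039,0,0.087,0.3],
    [0.25,-0.039,0,0.087,0.3],
    [0.25,-0.039,0,0.087,0.3]
  ]
}}

```text
time_s: 11.75
ee_pos: [474.0, -140.8, 119.3]
ee_rot: [-179.9, -0.0, 75.0]
force: [0.7, 0.3, 0.3]
gripper_width: 59.3
gripper_force: 0.0
```

Emit:
{"name": "apply_moves", "arguments": {
  "deltas": [
    [0.197,-0.063,0,0.227,0.3],
    [0.197,-0.063,0,0.227,0.3],
    [0.197,-0.063,0,0.227,0.3],
    [0.197,-0.063,0,0.227,0.3],
    [0.197,-0.063,0,0.227,0.3]
  ]
}}

```text
time_s: 12.25
ee_pos: [463.6, 67.6, 119.4]
ee_rot: [-179.9, -0.0, 62.3]
force: [-0.2, -0.7, 0.2]
gripper_width: 59.3
gripper_force: 0.0
```

Emit:
{"name": "apply_moves", "arguments": {
  "deltas": [
    [0,0,0,0,0.3],
    [0,0,0,0,0.3],
    [0,0,0,0,0.3],
    [0,0,0,0,0.3],
    [0,0,0,0,0.3]
  ]
}}

```text
time_s: 12.75
ee_pos: [464.9, 62.7, 119.9]
ee_rot: [180.0, 0.0, 61.9]
force: [-0.3, -0.1, -0.2]
gripper_width: 59.2
gripper_force: 0.0
```

Emit:
{"name": "apply_moves", "arguments": {
  "deltas": [
    [0.003,-0.002,0.03,0,0.3],
    [0.003,-0.002,0.07,0,0.3],
    [0.003,-0.002,0.1,0,0.3],
    [0.003,-0.002,0.113,0,0.3],
    [0.003,-0.002,0.113,0,0.3]
  ]
}}

```text
time_s: 13.25
ee_pos: [462.9, 66.7, 5.2]
ee_rot: [-179.8, 0.2, 62.0]
force: [0.1, 0.5, -0.4]
gripper_width: 59.3
gripper_force: 0.0
```

Emit:
{"name": "apply_moves", "arguments": {
  "deltas": [
    [0,0,0,0,0.3],
    [0,0,0,0,-0.7],
    [0,0,0,0,-0.7],
    [0,0,0,0,-0.7],
    [0,0,0,0,-0.7]
  ]
}}

```text
time_s: 13.75
ee_pos: [464.8, 67.4, 7.4]
ee_rot: [179.9, -0.0, 62.0]
force: [-0.2, 0.1, -0.7]
gripper_width: 30.1
gripper_force: 0.0
```

Emit:
{"name": "apply_moves", "arguments": {
  "deltas": [
    [0,0,0,0,-0.7],
    [0,0,-0.02,0,-0.7],
    [0,0,-0.06,0,-0.7],
    [0,0,-0.1,0,-0.7],
    [0,0,-0.123,0,-0.7]
  ]
}}

```text
time_s: 14.25
ee_pos: [465.7, 67.6, 132.9]
ee_rot: [179.8, -0.1, 62.0]
force: [1.6, 1.0, -0.2]
gripper_width: 24.2
gripper_force: 15.0
```

Emit:
{"name": "apply_moves", "arguments": {
  "deltas": [
    [-0.158,0.101,0,-0.14,-0.7],
    [-0.158,0.101,0,-0.14,-0.7],
    [-0.158,0.101,0,-0.14,-0.7],
    [-0.158,0.101,0,-0.14,-0.7],
    [-0.158,0.101,0,-0.14,-0.7]
  ]
}}

```text
time_s: 14.75
ee_pos: [480.1, -123.9, 130.0]
ee_rot: [179.9, 0.1, 69.8]
force: [-0.3, 0.4, -0.1]
gripper_width: 23.4
gripper_force: 15.0
```

Emit:
{"name": "apply_moves", "arguments": {
  "deltas": [
    [-0.197,0.075,0,-0.175,-0.7],
    [-0.197,0.075,0,-0.175,-0.7],
    [-0.197,0.075,0,-0.175,-0.7],
    [-0.197,0.075,0,-0.175,-0.7],
    [-0.197,0.075,0,-0.175,-0.7]
  ]
}}

```text
time_s: 15.25
ee_pos: [483.1, -333.7, 129.7]
ee_rot: [179.9, 0.1, 79.9]
force: [-0.3, 0.5, -0.1]
gripper_width: 24.0
gripper_force: 15.0
```

Emit:
{"name": "apply_moves", "arguments": {
  "deltas": [
    [0,0,0,0,-0.7],
    [0,0,0.04,0,-0.7],
    [0,0,0.08,0,-0.7],
    [0,0,0.105,0,-0.7],
    [0,0,0.105,0,-0.7]
  ]
}}

```text
time_s: 15.75
ee_pos: [480.5, -326.1, 21.5]
ee_rot: [-179.5, -0.3, 80.2]
force: [-0.3, 0.5, 0.4]
gripper_width: 24.0
gripper_force: 15.0
```

Emit:
{"name": "apply_moves", "arguments": {
  "deltas": [
    [0,0,0,0,-0.7],
    [0,0,0,0,-0.7],
    [0,0,0,0,-0.7],
    [0,0,0,0,-0.7],
    [0,0,0,0,-0.7]
  ]
}}

```text
time_s: 16.25
ee_pos: [483.2, -330.5, 25.8]
ee_rot: [179.9, 0.0, 80.1]
force: [0.2, -0.7, 1.0]
gripper_width: 24.0
gripper_force: 15.0
```

Emit:
{"name": "apply_moves", "arguments": {
  "deltas": [
    [0,0,0.007,0,-0.7],
    [0,0,0.014,0,-0.7],
    [0,0,0.014,0,-0.7],
    [0,0,0.014,0,-0.7],
    [0,0,0.014,0,0.1]
  ]
}}

```text
time_s: 16.75
ee_pos: [482.7, -330.1, 10.6]
ee_rot: [-180.0, -0.0, 80.1]
force: [0.1, -0.5, -0.6]
gripper_width: 29.1
gripper_force: 0.0
```

Emit:
{"name": "apply_moves", "arguments": {
  "deltas": [
    [0,0,0,0,0.1],
    [0,0,0,0,0.1],
    [0,0,0,0,0.1],
    [0,0,-0.005,0,0.1],
    [0,0,-0.015,0,0.1]
  ]
}}

```text
time_s: 17.25
ee_pos: [482.5, -329.9, 25.9]
ee_rot: [-179.9, -0.0, 80.1]
force: [-0.0, 0.6, -0.3]
gripper_width: 50.0
gripper_force: 0.0
```

Emit:
{"name": "apply_moves", "arguments": {
  "deltas": [
    [0,0,-0.02,0,0.1],
    [0,0,-0.05,0,0.1],
    [0,0,-0.08,0,0.1],
    [0,0,-0.094,0,0.1],
    [0,0,-0.094,0,0.1]
  ]
}}

```text
time_s: 17.75
ee_pos: [484.4, -331.3, 123.4]
ee_rot: [179.7, 0.2, 80.1]
force: [0.1, -0.8, 0.5]
gripper_width: 49.8
gripper_force: 0.0
```

Emit:
{"name": "apply_moves", "arguments": {
  "deltas": [
    [0.24,-0.063,0,-0.33,0.3],
    [0.24,-0.063,0,-0.33,0.3],
    [0.24,-0.063,0,-0.33,0.3],
    [0.24,-0.063,0,-0.33,0.3],
    [0.24,-0.063,0,-0.33,0.3]
  ]
}}

```text
time_s: 18.25
ee_pos: [461.0, -81.0, 119.3]
ee_rot: [-179.9, -0.0, 99.0]
force: [0.6, 0.2, -0.0]
gripper_width: 59.1
gripper_force: 0.0
```

Emit:
{"name": "apply_moves", "arguments": {
  "deltas": [
    [0,0,0,0,0.3],
    [0,0,0,0,0.3],
    [0,0,0,0,0.3],
    [0,0,0,0,0.3],
    [0,0,0,0,0.3]
  ]
}}

```text
time_s: 18.75
ee_pos: [462.2, -84.2, 119.7]
ee_rot: [-180.0, 0.0, 98.9]
force: [0.3, 0.5, -0.2]
gripper_width: 59.4
gripper_force: 0.0
```

```bash
python3 - <<'E'
from plan import *
C1=(461.6,166.2);C2=(461.2,-69.2);r2=(606.7,-147.5)
plan([(*C2,120,100)])
im=cams.grab_frame("top");im2=cams.grab_frame("scene")
f=lambda a:cv2.resize(a,(800,300),interpolation=cv2.INTER_CUBIC)
cv2.imwrite("pics/k2.png",np.vstack([f(im[150:260,200:480]),f(im2[180:360,120:400])]))
E
```

```text
[461.2 -69.2 120.  100. ] -> [np.float64(0.015), np.float64(0.001), np.float64(-0.0), np.float64(-0.02)]
```

View pics/k2.png

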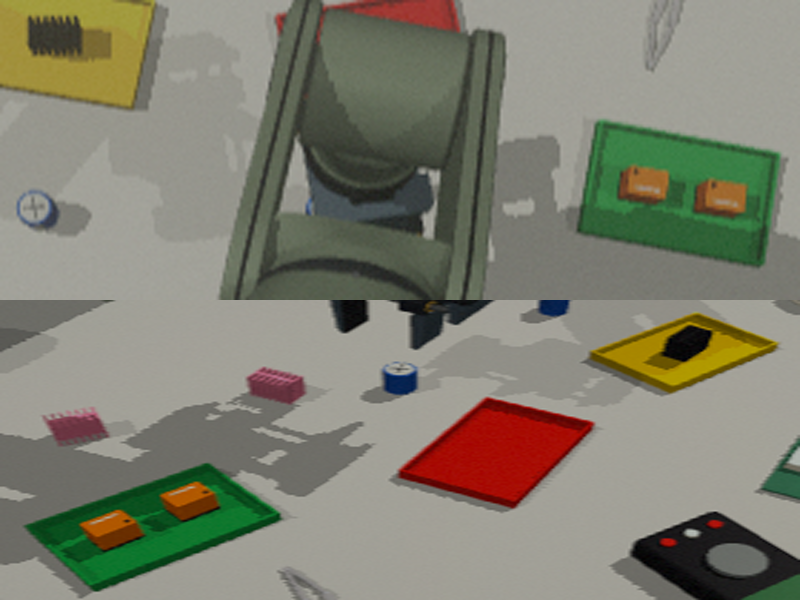

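Both relays stand upright in the green tray (top crop (645,185) and (722,197)). Next is the capacitor nearer the red tray.

Emit:
{"name": "apply_moves", "arguments": {
  "deltas": [
    [0.015,0.001,0,-0.02,0.3],
    [0.015,0.001,0.04,-0.02,0.3],
    [0.015,0.001,0.08,-0.02,0.3],
    [0.015,0.001,0.11,-0.02,0.3],
    [0.015,0.001,0.113,-0.02,0.3]
  ]
}}

```text
time_s: 19.35
ee_pos: [458.0, -68.0, 4.1]
ee_rot: [-179.6, -0.1, 100.1]
force: [-0.8, -0.0, 0.2]
gripper_width: 59.4
gripper_force: 0.0
```

Emit:
{"name": "apply_moves", "arguments": {
  "deltas": [
    [0,0,0,0,0.3],
    [0,0,0,0,-0.6],
    [0,0,0,0,-0.6],
    [0,0,0,0,-0.6],
    [0,0,0,0,-0.6]
  ]
}}

```text
time_s: 19.85
ee_pos: [461.3, -68.1, 7.7]
ee_rot: [179.9, 0.0, 100.1]
force: [0.3, -0.0, 0.1]
gripper_width: 30.5
gripper_force: 0.2
```

Emit:
{"name": "apply_moves", "arguments": {
  "deltas": [
    [0,0,0,0,-0.6],
    [0,0,-0.02,0,-0.6],
    [0,0,-0.06,0,-0.6],
    [0,0,-0.1,0,-0.6],
    [0,0,-0.123,0,-0.6]
  ]
}}

```text
time_s: 20.35
ee_pos: [461.9, -68.2, 132.8]
ee_rot: [179.8, 0.1, 100.1]
force: [0.1, -0.2, -1.1]
gripper_width: 29.7
gripper_force: 15.0
```

Emit:
{"name": "apply_moves", "arguments": {
  "deltas": [
    [-0.102,0.13,0,0,-0.6],
    [-0.102,0.13,0,0,-0.6],
    [-0.102,0.13,0,0,-0.6],
    [-0.102,0.13,0,0,-0.6],
    [-0.102,0.13,0,0,-0.6]
  ]
}}

```text
time_s: 20.85
ee_pos: [608.4, -146.7, 129.0]
ee_rot: [180.0, 0.0, 100.1]
force: [-0.3, 0.8, -0.5]
gripper_width: 29.5
gripper_force: 15.0
```

Emit:
{"name": "apply_moves", "arguments": {
  "deltas": [
    [0,0,0,0,-0.6],
    [0,0,0.04,0,-0.6],
    [0,0,0.08,0,-0.6],
    [0,0,0.105,0,-0.6],
    [0,0,0.105,0,-0.6]
  ]
}}

```text
time_s: 21.35
ee_pos: [602.3, -143.9, 21.6]
ee_rot: [-179.5, -0.2, 100.2]
force: [-0.6, 0.1, -0.7]
gripper_width: 29.7
gripper_force: 15.0
```

Emit:
{"name": "apply_moves", "arguments": {
  "deltas": [
    [0,0,0,0,-0.6],
    [0,0,0.007,0,-0.6],
    [0,0,0.013,0,-0.6],
    [0,0,0.014,0,-0.6],
    [0,0,0.014,0,-0.6]
  ]
}}

```text
time_s: 21.85
ee_pos: [607.0, -145.6, 11.8]
ee_rot: [180.0, 0.0, 100.1]
force: [-0.1, 0.8, 3.3]
gripper_width: 29.9
gripper_force: 15.0
```

Emit:
{"name": "apply_moves", "arguments": {
  "deltas": [
    [0,0,0,0,0.1],
    [0,0,0,0,0.1],
    [0,0,0,0,0.1],
    [0,0,0,0,0.1],
    [0,0,-0.01,0,0.1]
  ]
}}

```text
time_s: 22.35
ee_pos: [605.6, -145.3, 19.9]
ee_rot: [-179.8, -0.1, 100.1]
force: [-0.3, -0.2, -0.5]
gripper_width: 49.9
gripper_force: 0.0
```

Emit:
{"name": "apply_moves", "arguments": {
  "deltas": [
    [0,0,-0.02,0,0.1],
    [0,0,-0.05,0,0.1],
    [0,0,-0.08,0,0.1],
    [0,0,-0.099,0,0.1],
    [0,0,-0.099,0,0.1]
  ]
}}

```text
time_s: 22.85
ee_pos: [608.9, -146.1, 123.9]
ee_rot: [179.6, 0.2, 100.1]
force: [0.5, -0.4, 0.3]
gripper_width: 50.2
gripper_force: 0.0
```

Emit:
{"name": "apply_moves", "arguments": {
  "deltas": [
    [0.178,-0.046,0,0,0.3],
    [0.178,-0.046,0,0,0.3],
    [0.178,-0.046,0,0,0.3],
    [0.178,-0.046,0,0,0.3],
    [0.178,-0.046,0,0,0.3]
  ]
}}

```text
time_s: 23.35
ee_pos: [527.1, 24.7, 119.0]
ee_rot: [-179.8, -0.1, 100.4]
force: [1.0, -1.1, 0.2]
gripper_width: 59.5
gripper_force: 0.0
```

Emit:
{"name": "apply_moves", "arguments": {
  "deltas": [
    [0.156,-0.042,0,0,0.3],
    [0.156,-0.042,0,0,0.3],
    [0.156,-0.042,0,0,0.3],
    [0.156,-0.042,0,0,0.3],
    [0.156,-0.042,0,0,0.3]
  ]
}}

```text
time_s: 23.85
ee_pos: [460.9, 168.4, 119.4]
ee_rot: [-180.0, 0.0, 100.3]
force: [-0.9, -1.0, -0.4]
gripper_width: 59.0
gripper_force: 0.0
```

Emit:
{"name": "apply_moves", "arguments": {
  "deltas": [
    [0,0,0,0,0.3],
    [0,0,0,0,0.3],
    [0,0,0,0,0.3]
  ]
}}

```text
time_s: 24.15
ee_pos: [462.0, 166.5, 119.8]
ee_rot: [-180.0, 0.0, 100.0]
force: [-0.2, 0.2, 0.2]
gripper_width: 59.1
gripper_force: 0.0
```

Emit:
{"name": "apply_moves", "arguments": {
  "deltas": [
    [0,0,0.03,0,0.3],
    [0,0,0.06,0,0.3],
    [0,0,0.09,0,0.3],
    [0,0,0.11,0,0.3],
    [0,0,0.113,0,0.3]
  ]
}}

```text
time_s: 24.65
ee_pos: [460.0, 166.3, 4.8]
ee_rot: [-179.7, 0.1, 100.1]
force: [-0.4, -0.8, -0.0]
gripper_width: 59.5
gripper_force: 0.0
```

Emit:
{"name": "apply_moves", "arguments": {
  "deltas": [
    [0,0,0,0,0.3],
    [0,0,0,0,-0.6],
    [0,0,0,0,-0.6],
    [0,0,0,0,-0.6],
    [0,0,0,0,-0.6]
  ]
}}

```text
time_s: 25.15
ee_pos: [461.6, 167.9, 7.6]
ee_rot: [179.9, -0.0, 100.1]
force: [0.3, 0.0, 0.7]
gripper_width: 30.1
gripper_force: 0.1
```

Emit:
{"name": "apply_moves", "arguments": {
  "deltas": [
    [0,0,0,0,-0.6],
    [0,0,-0.02,0,-0.6],
    [0,0,-0.06,0,-0.6],
    [0,0,-0.1,0,-0.6],
    [0,0,-0.123,0,-0.6]
  ]
}}

```text
time_s: 25.65
ee_pos: [462.4, 168.2, 132.9]
ee_rot: [179.8, -0.0, 100.1]
force: [-0.2, 0.9, -1.4]
gripper_width: 29.4
gripper_force: 15.0
```

Emit:
{"name": "apply_moves", "arguments": {
  "deltas": [
    [-0.156,0.042,0,0,-0.6],
    [-0.156,0.042,0,0,-0.6],
    [-0.156,0.042,0,0,-0.6],
    [-0.156,0.042,0,0,-0.6],
    [-0.156,0.042,0,0,-0.6]
  ]
}}

```text
time_s: 26.15
ee_pos: [530.4, 20.2, 129.6]
ee_rot: [-180.0, -0.0, 100.0]
force: [0.3, 1.5, -0.6]
gripper_width: 29.6
gripper_force: 15.0
```

Emit:
{"name": "apply_moves", "arguments": {
  "deltas": [
    [-0.108,0.046,0,0,-0.6],
    [-0.108,0.046,0,0,-0.6],
    [-0.108,0.046,0,0,-0.6],
    [-0.108,0.046,0,0,-0.6],
    [-0.108,0.046,0,0,-0.6]
  ]
}}

```text
time_s: 26.65
ee_pos: [593.2, -74.9, 129.5]
ee_rot: [-179.9, -0.1, 100.2]
force: [-1.0, 1.0, -0.9]
gripper_width: 29.9
gripper_force: 15.0
```

Emit:
{"name": "apply_moves", "arguments": {
  "deltas": [
    [0,0,0,0,-0.6],
    [0,0,0.04,0,-0.6],
    [0,0,0.08,0,-0.6],
    [0,0,0.105,0,-0.6],
    [0,0,0.105,0,-0.6]
  ]
}}

```text
time_s: 27.15
ee_pos: [590.6, -74.7, 21.6]
ee_rot: [-179.5, -0.2, 100.2]
force: [0.0, 0.1, -0.6]
gripper_width: 29.7
gripper_force: 15.0
```

Emit:
{"name": "apply_moves", "arguments": {
  "deltas": [
    [0,0,0,0,-0.6],
    [0,0,0.007,0,-0.6],
    [0,0,0.013,0,-0.6],
    [0,0,0.014,0,-0.6],
    [0,0,0.014,0,-0.6]
  ]
}}

```text
time_s: 27.65
ee_pos: [594.6, -76.6, 11.6]
ee_rot: [180.0, 0.0, 100.1]
force: [0.0, 0.2, 1.7]
gripper_width: 29.7
gripper_force: 15.0
```

Emit:
{"name": "apply_moves", "arguments": {
  "deltas": [
    [0,0,0,0,0.1],
    [0,0,0,0,0.1],
    [0,0,0,0,0.1],
    [0,0,0,0,0.1],
    [0,0,-0.01,0,0.1]
  ]
}}

```text
time_s: 28.15
ee_pos: [593.3, -76.5, 20.0]
ee_rot: [-179.8, -0.1, 100.1]
force: [0.5, -0.0, -0.5]
gripper_width: 50.1
gripper_force: 0.0
```

Emit:
{"name": "apply_moves", "arguments": {
  "deltas": [
    [0,0,-0.02,0,0.1],
    [0,0,-0.06,0,0.1],
    [0,0,-0.1,0,0.1],
    [0,0,-0.14,0,0.1],
    [0,0,-0.14,0,0.1]
  ]
}}

```text
time_s: 28.65
ee_pos: [598.2, -77.2, 168.1]
ee_rot: [179.3, 0.2, 100.1]
force: [0.2, -0.6, 0.2]
gripper_width: 49.8
gripper_force: 0.0
```

Emit:
{"name": "apply_moves", "arguments": {
  "deltas": [
    [0.04,-0.2,0,0,0.1],
    [0.04,-0.2,0,0,0.1],
    [0.04,-0.2,0,0,0.1],
    [0.04,-0.2,0,0,0.1],
    [0.04,-0.2,0,0,0.1]
  ]
}}

```text
time_s: 29.15
ee_pos: [383.2, -71.5, 159.9]
ee_rot: [-179.6, -0.1, 100.1]
force: [0.9, -0.2, 0.6]
gripper_width: 50.0
gripper_force: 0.0
```

Emit:
{"name": "apply_moves", "arguments": {
  "deltas": [
    [0,0,0,0,0.1],
    [0,0,0,0,0.1],
    [0,0,0,0,0.1]
  ]
}}

```text
time_s: 29.45
ee_pos: [392.1, -72.7, 161.1]
ee_rot: [179.9, 0.0, 100.2]
force: [-0.3, -0.1, -0.3]
gripper_width: 49.8
gripper_force: 0.0
```

```bash
python3 - <<'E'
from h import *
im=cams.grab_frame("top");im2=cams.grab_frame("scene")
f=lambda a:cv2.resize(a,(800,300),interpolation=cv2.INTER_CUBIC)
cv2.imwrite("pics/k3.png",np.vstack([f(im[110:260,110:490]),f(im2[150:410,120:450])]))
E
```

```text
(no output)
```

View pics/k3.png

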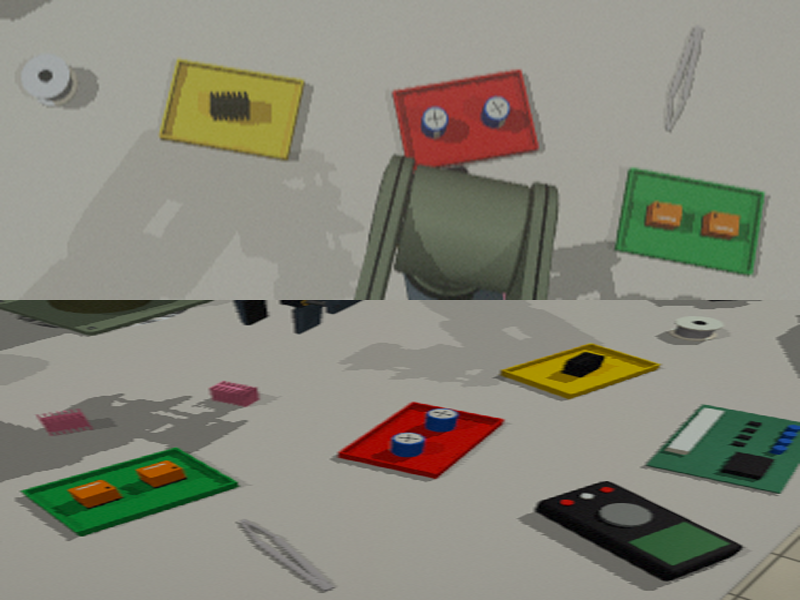

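All five parts stand upright in their trays: capacitors at (436,122) and (496,110), relays at (664,215) and (721,224), heat sink at (230,106) in the top crop. The spool and tweezers haven't moved, and the arm is clear.

```bash
python3 -c "
from workcell import env
print(env.job_done())"
```

```text
the job is handed in; nothing more can be done
None
```

The job is handed in at about 30 s on the robot clock, verdict not shown: in the last pictures both capacitors stood upright in the red tray, both relays in the green and the heat sink in the yellow, with the gripper clear and the tweezers, spool and pink look-alikes not visibly moved.

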